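# Level the pottery balance with the missing weight

### The arm

A 7-joint arm with a two-finger parallel gripper is mounted at the origin on the work surface. World frame = base frame: x ahead of the robot, y to its left, z up, the work surface at z = 0. Lengths are in m, angles in degrees, forces in N, time in s.
With the tool pointing down it reaches from about 0.35 to 0.775 m from the base axis. Payload 3.1 kg.
Tool frame: the origin (TCP) lies on the centre line of the jaws, within the pads' length; the fingertips stand 17 mm ahead of it and the grasp point (between the pads) lies 2 mm behind it (robot.tip_reach is the distance from the TCP to the fingertips, in m); z points along the fingers, y is the direction in which the jaws open and shut (so a half turn about z gives the same grasp; the last joint's range is limited). The gripper opens to 85 mm and grips with 20 to 120 N. Pads are 22 mm wide; open, the fingers measure 114 mm over their backs; the gripper's body (76 mm by 85 mm) begins 54 mm behind the grasp point. The pads swing forward as they close: fully open they stand 13 mm farther back than shut.
Start: joints at [63.329, 17.813, 0.802, 86.603, -0.252, 75.585, -1.558], TCP at [0.226, -0.501, 0.248] pointing down, gripper open.
Joint ranges: [-154.91, 154.91], [-16.99, 109.72], [-72.82, 74.43], [7.12, 147.25], [-82.49, 262.49], [11.32, 116.49], [-174.64, 174.64]. Speed limits (degrees/s): [159.86, 159.86, 180, 180, 180, 180, 180].

### API

Orientations are given as [roll, pitch, yaw] about the fixed x, y, z axes, in that order (R = Rz(yaw) Ry(pitch) Rx(roll)).
In Python, from station import robot, fingers, vision, workorder, recognise gives the robot as it stands. Calls block until the motion is done:
- robot.move_to(position, orientation): joint-space move of the TCP to a pose.
- robot.line_to(position, orientation=None, velocity=0.15, f_stop=None): straight line of the TCP; orientation=None keeps the orientation; velocity is the mean speed in m/s. With f_stop (N) it stops when the force on the tool has changed by that much, and returns True; else False.
- robot.move_j(angles): joint-space move.
- fingers.gripper_to(opening, force=None): opening from 0.0 (shut) to 1.0 (fully open); force is the grip in N (None keeps the last); returns when the fingers have stopped.
- robot.pause(seconds).
- robot.inverse_kinematics(position, orientation): joint angles nearest the present ones, or None.
- vision.grab_frame(name): name is "scene" or "side" or "wrist"; returns the picture (480x640x3 uint8, red, green, blue); there is no depth.
- vision.calibration(name): a dict with "mtx" (3x3 intrinsics, pixels), "extrinsics" (4x4, takes a point from world to camera coordinates); the wrist camera has in their place "T_tool_cam" (4x4, takes a point from camera to tool coordinates, whose origin is the TCP and whose axes are the flange's). Camera axes: x right, y up, looking along -z (the intrinsics and any distortion apply to the point x, -y, -z); pixel columns grow to the right and rows downward; lengths in m; the calibration is good to about 2 mm. The wrist camera is an equidistant fisheye: a pixel r from the principal point sees the ray r / f radians off the axis. A picture is of the moment at which its call begins: read the wrist's pose just before it. calibration takes no time and is no camera call.
A pose or a line that the arm cannot do raises robot.PlanningError and nothing moves.
- workorder.close_job(): hands the job in, once; it reports no verdict.
Trained networks look in the newest picture that a camera, given by its name, has taken for a name from the list of things; names that differ only in an ending like _2 or _b are one class to them, and where a whole thing is asked for, a point or a joint stands for the part that bears it (a point fixed in the world has none). Each returns a list of dicts, best first, with "p" (0 to 1); they miss things now and then, are a little off and sometimes report something else, mostly with a low value. They report only what shows in the picture. A call takes as long as a camera call. They do not tell look-alikes from the thing itself.
- recognise(label, camera): "rect" ([centre column, centre row, width, height] in pixels, round what is visible of it).
Readings, each from a call of its own:
- robot.current_time_s(): time.
- robot.current_joint_positions(): joint angles.
- robot.current_dq(): joint speeds.
- robot.current_joint_torque(): joint torques, N m.
- robot.current_tool_pos(): TCP position.
- robot.current_eef_rot(): TCP orientation.
- robot.current_contact_force(): force on the tool from outside, world axes, zero at the start.
- robot.current_torque(): the same for the moment, N m.
- robot.current_finger_gap(): opening from 0.0 (shut) to 1.0 (fully open).
Only numpy, scipy, OpenCV 4.12 (cv2) and the standard library are available. Lean on these libraries where they do the work, as an engineer would, in place of code of your own. Each camera call takes 0.05 s, during which the arm holds its last target. There are 200 camera calls.

### The job

The terracotta pot on the balance weighs 700 g and the other pan so far holds only a 500 g weight. Pick the 200 g weight, the middle-sized of the three brass weights standing loose on the table, and stand it gently in the lighter (raised) pan so that the beam levels; leave it standing there.

Things in the scene. Friction and masses are not known exactly. Their poses are not given: they have to be found in the camera images.
- weight_200: The 200 g brass weight: round body 32 mm across, 26 mm tall, then a neck and a 22 mm wide knob; 47 mm tall in all. Origin: centre of its underside, z up. It stands on the table (height 0), right of the balance. Two bystander weights of the same shape stand 90 mm or more from it, in any order: a smaller one (25 mm across, 37 tall) and a larger one (500 g, 43 mm across, 64 tall).
- pan_left_middle (a point): Middle of the floor of the balance's left pan (robot's view), a round dish 150 mm across inside, rim 5 mm high. y: along the beam, right to left pan; x: square to it, away from the robot; z up. Pans stay level, moving 10 mm up or down from 116 mm height. The 500 g weight in its pan stands 25 mm from the middle towards +x: the -x half is free, its centre 35 mm from the middle.
- pan_right_middle (a point): The same point and axes for the right pan; the pans' middles are 280 mm apart. Which pan holds the terracotta pot (84 mm across its rim, 75 mm tall, standing about 25 mm from the pan's middle towards +x) and which the 500 g weight differs from start to start. The balance stands turned by up to 0.3 rad.
- beam (a joint): Tilt of the beam in rad: 0 = level, positive = left pan up (left lighter), negative = right pan up; stops at +-0.07. At the start it rests at the stop with the pot's pan down. Soft spring and damping: it settles within about 2 s after a load change; 100 g or more too little or too much holds it at a stop.
Not all that is in view belongs to the job. Leave any blue or turquoise look-alike of the weight_200 alone.

How it is judged (in metres and radians):
At the end, for the whole second after the job is handed in: The 200 g weight stands upright (within 14 degrees) and at rest on the floor of a pan (centre within 75 mm of the pan's middle), and the beam is level within 0.03 rad and still, the pot and the 500 g weight still balancing it (value of joint beam between -0.03 and 0.03 rad and velocity of joint beam between -0.03 and 0.03 rad/s and linear speed of weight_200 below 0.03 m/s and angle between weight_200's own z axis and vertical below 0.25 rad and ((horizontal distance between weight_200 and pan_left_middle below 0.075 m and z of weight_200 in the frame of pan_left_middle between -0.01 and 0.015 m) or (horizontal distance between weight_200 and pan_right_middle below 0.075 m and z of weight_200 in the frame of pan_right_middle between -0.01 and 0.015 m))); the robot touches nothing.
It fails at once if the 200 g weight strikes a pan faster than 0.7 m/s (dropped from more than about 25 mm) ((linear speed of weight_200 above 0.7 m/s and horizontal distance between weight_200 and pan_left_middle below 0.08 m and z of weight_200 in the frame of pan_left_middle between -0.02 and 0.015 m) or (linear speed of weight_200 above 0.7 m/s and horizontal distance between weight_200 and pan_right_middle below 0.08 m and z of weight_200 in the frame of pan_right_middle between -0.02 and 0.015 m)).
It also fails if it takes over 42 s, if anything falls off the work surface, if the arm or the gripper's body presses on something with over 40 N, if the wrist force passes 120 N, or if a joint passes its speed limit or range.

## Working session

There is one attempt and no reset: what is moved stays moved. The work goes in short steps, each a Python script; the robot and the scene stay as the last script left them, time stands still between calls to the robot, and variables do not carry over. Pictures are saved under pics/ and viewed, about 8 in all and at most 12, crops included, and the job is handed in when it is done.

```bash
mkdir -p pics; ls
python3 - <<'E'
from station import robot, fingers, vision, workorder, recognise
import cv2, numpy as np
ims=[]
for c in ["scene","side"]:
    im=vision.grab_frame(c); cv2.imwrite(f"pics/{c}0.png",im[:,:,::-1])
    k=vision.calibration(c); print(c,{a:np.round(b,3).tolist() if not isinstance(b,str) else b for a,b in k.items()})
    for l in ["weight_200","pan_left_middle","beam"]:
        print(l,[(np.round(d["rect"]).tolist(),round(d["p"],2)) for d in recognise(l,c)])
print(robot.current_time_s())
E
```

```text
pics
scene {'mtx': [[620.291, 0.0, 309.53], [0.0, 620.291, 228.082], [0.0, 0.0, 1.0]], 'extrinsics': [[-0.856, 0.517, 0.004, 0.48], [-0.427, -0.712, 0.558, 0.118], [0.291, 0.476, 0.83, -1.627], [0.0, 0.0, 0.0, 1.0]]}
weight_200 [([296.0, 151.0, 13.0, 21.0], 0.76), ([267.0, 162.0, 12.0, 20.0], 0.73), ([237.0, 152.0, 12.0, 15.0], 0.63), ([328.0, 308.0, 126.0, 185.0], 0.49)]
pan_left_middle [([354.0, 362.0, 74.0, 77.0], 0.57)]
beam [([329.0, 309.0, 126.0, 182.0], 0.64)]
side {'mtx': [[462.627, 0.0, 317.715], [0.0, 462.627, 244.231], [0.0, 0.0, 1.0]], 'extrinsics': [[0.924, -0.382, 0.008, -0.52], [0.259, 0.641, 0.723, -0.161], [-0.281, -0.666, 0.691, -0.866], [0.0, 0.0, 0.0, 1.0]]}
weight_200 [([308.0, 411.0, 18.0, 28.0], 0.88), ([402.0, 424.0, 20.0, 29.0], 0.74), ([356.0, 401.0, 23.0, 27.0], 0.63)]
pan_left_middle [([299.0, 150.0, 67.0, 38.0], 0.96), ([316.0, 187.0, 100.0, 109.0], 0.66)]
beam [([316.0, 186.0, 100.0, 109.0], 0.79)]
0.4
```

View pics/scene0.png

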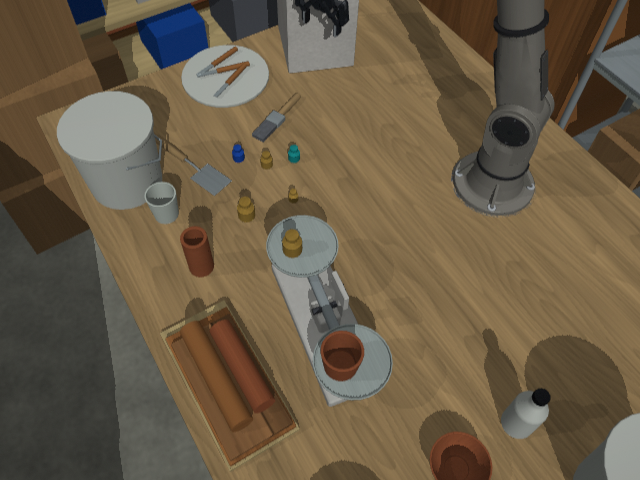

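View pics/side0.png

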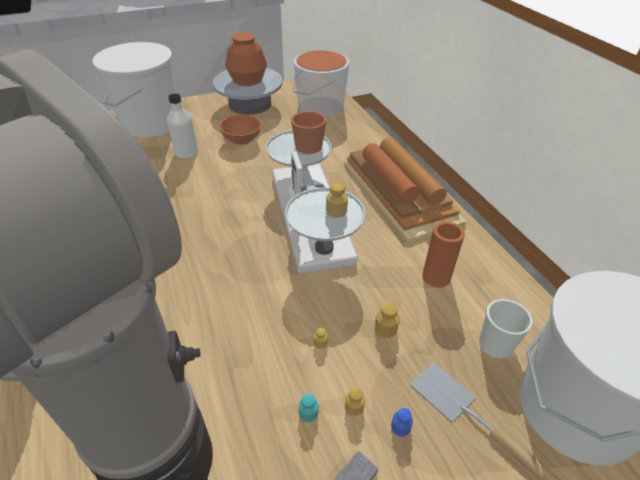

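The scene picture shows three brass weights: (266,158) mid-sized, (246,208) large and (293,193) small. The blue (238,152) and turquoise (294,152) ones are look-alikes. In the side picture the brass ones are (355,401), (388,320) and (321,338). (266,158) fits as the 200 g weight. The 500 g weight is in the right pan, which is raised, and the pot is in the left. I'll confirm with a crop and compute positions.

```bash
cat > h.py <<'E'
from station import robot, fingers, vision, workorder, recognise
import cv2, numpy as np
def ray(c,px):
    k=vision.calibration(c); K=np.array(k["mtx"]);E=np.array(k["extrinsics"])
    d=np.linalg.inv(K)@[px[0],px[1],1]; d=np.array([d[0],-d[1],-d[2]])
    return -E[:3,:3].T@E[:3,3], E[:3,:3].T@d
def onz(c,px,z):
    o,d=ray(c,px); return o+d*(z-o[2])/d[2]
def tri(a,b):
    (o,d),(p,e)=ray("scene",a),ray("side",b)
    d=d/np.linalg.norm(d);e=e/np.linalg.norm(e)
    t=np.linalg.lstsq(np.c_[d,-e],p-o,rcond=None)[0]; x,y=o+d*t[0],p+e*t[1]
    return (x+y)/2, np.linalg.norm(x-y)
E
python3 - <<'E'
from h import *
np.set_printoptions(precision=4,suppress=True)
for n,a,b,z in [("mid",(266.5,161),(355.5,401),.022),("large",(246,208),(388,320),.03),("small",(293,194),(321,338),.018),
  ("blue",(238,152),(402,422),.022),("turq",(294,152),(308.5,409),.022),
  ("panR",(302,246),(325,213),.131),("panL",(352,361),(299,149),.111),("w500",(291,242),(337,200),.158)]:
    print(n,*tri(a,b),onz("scene",a,z),onz("side",b,z))
a=cv2.imread("pics/scene0.png")[110:270,210:350];b=cv2.imread("pics/side0.png")[180:440,270:430]
cv2.imwrite("pics/crop.png",np.hstack([cv2.resize(a,(437,500),interpolation=2),cv2.resize(b,(308,500),interpolation=2)]))
E
```

```text
mid [ 0.4788 -0.3584  0.0172] 0.002354204775504872 [ 0.4796 -0.3542  0.022 ] [ 0.4785 -0.3611  0.022 ]
large [ 0.6005 -0.2426  0.0292] 0.002638203181137404 [ 0.5996 -0.2413  0.03  ] [ 0.6013 -0.2436  0.03  ]
small [ 0.4741 -0.2263  0.0191] 0.0014351542657202738 [ 0.4731 -0.2267  0.018 ] [ 0.4751 -0.2259  0.018 ]
blue [ 0.53   -0.4202  0.0226] 0.0002972099367052859 [ 0.5296 -0.4206  0.022 ] [ 0.5303 -0.42    0.022 ]
turq [ 0.4025 -0.3444  0.0217] 0.0023047254333203584 [ 0.4015 -0.3438  0.022 ] [ 0.4035 -0.3451  0.022 ]
panR [ 0.5677 -0.0219  0.125 ] 0.00042205541205478554 [ 0.5694 -0.0185  0.131 ] [ 0.5649 -0.0286  0.131 ]
panL [0.6147 0.2515 0.1029] 0.0018936255472004366 [0.616  0.2543 0.111 ] [0.6111 0.2388 0.111 ]
w500 [ 0.5915 -0.0266  0.1543] 0.0010219047309849994 [ 0.5931 -0.0247  0.158 ] [ 0.589  -0.0306  0.158 ]
```

View pics/crop.png

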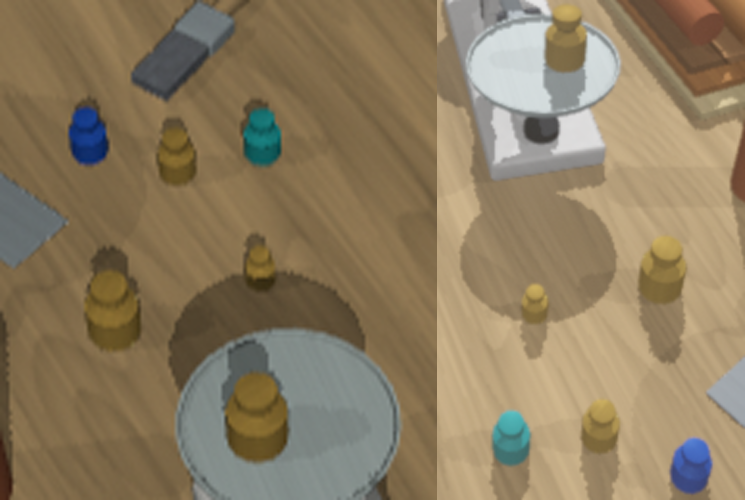

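The crop confirms it: the plain mid-sized brass weight stands between the blue and turquoise ones, at about (0.479, -0.358). Next I'll go above it and refine with the wrist camera.

```bash
cat >> h.py <<'E'
from scipy.spatial.transform import Rotation as Ro
def wray(px,pos,rot):
    k=vision.calibration("wrist");K=np.array(k["mtx"]);T=np.array(k["T_tool_cam"])
    v=np.array([(px[0]-K[0,2])/K[0,0],(px[1]-K[1,2])/K[1,1]]);t=np.hypot(*v)
    u=v/t*np.sin(t) if t>1e-9 else v
    d=np.array([u[0],-u[1],-np.cos(t)])
    R=Ro.from_euler("xyz",rot,degrees=True).as_matrix()
    return pos+R@T[:3,3], R@T[:3,:3]@d
def wz(px,pos,rot,z):
    o,d=wray(px,np.array(pos),rot); return o+d*(z-o[2])/d[2]
E
python3 - <<'E'
from h import *
robot.move_to([.479,-.358,.16],[180,0,-30])
p,r=robot.current_tool_pos(),robot.current_eef_rot()
im=vision.grab_frame("wrist");cv2.imwrite("pics/w0.png",im[:,:,::-1])
print(p,r,robot.current_time_s(),vision.calibration("wrist"))
for d in recognise("weight_200","wrist"):
    q=d["rect"];print(np.round(q),round(d["p"],2),wz(q[:2],p,r,.024).round(4))
E
```

```text
[ 0.47813864 -0.35940219  0.16031945] [ 1.79922825e+02 -2.12459236e-02 -3.00752562e+01] 1.75 {'mtx': array([[371.64829954,   0.        , 323.2242854 ],
       [  0.        , 371.64829954, 247.45217506],
       [  0.        ,   0.        ,   1.        ]]), 'T_tool_cam': array([[-1.57252645e-04,  9.62404431e-01,  2.71620484e-01,
         6.82134938e-02],
       [ 9.99999986e-01,  1.38336247e-04,  8.87901591e-05,
        -1.19344388e-03],
       [ 4.78770841e-05,  2.71620494e-01, -9.62404439e-01,
        -1.25781268e-01],
       [ 0.00000000e+00,  0.00000000e+00,  0.00000000e+00,
         1.00000000e+00]])}
[323. 240.  42.  48.] 0.95 [ 0.479  -0.3582  0.024 ]
[349. 327.  41.  54.] 0.89 [ 0.4067 -0.3405  0.024 ]
[359. 135.  44.  40.] 0.77 [ 0.5318 -0.4181  0.024 ]
```

View pics/w0.png

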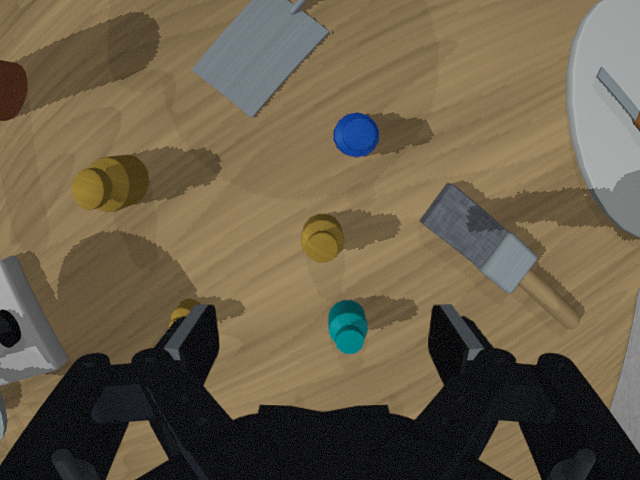

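The wrist view shows the 200 g weight at (323,240), which maps to (0.479, -0.358) and agrees with the fixed cameras. The jaw line is clear of the blue and turquoise look-alikes, so I'll grasp.

Run:
```python
from h import *
fingers.gripper_to(0.75,40)
print(robot.line_to([.479,-.358,.025],[180,0,-30],0.12,f_stop=8), robot.current_tool_pos())
fingers.gripper_to(0.0,40); print(robot.current_finger_gap())
robot.line_to([.479,-.358,.26],velocity=.2); print(robot.current_finger_gap(),robot.current_contact_force())
robot.move_to([.533,-.016,.26],[180,0,-10])
p,r=robot.current_tool_pos(),robot.current_eef_rot()
im=vision.grab_frame("wrist");s=vision.grab_frame("side")
cv2.imwrite("pics/w1.png",np.hstack([im[:,:,::-1][:, :],s[:,:,::-1]])[:, :])
v=cv2.resize(im,(400,300));cv2.imwrite("pics/w1s.png",np.hstack([v,cv2.resize(s,(400,300))])[:,:,::-1])
print(p,r,robot.current_time_s())
for l in ["pan_right_middle","weight_200"]:
  for c in ["wrist","side"]:
    print(l,c,[(np.round(d["rect"]),round(d["p"],2)) for d in recognise(l,c)])
```

```text
False [ 0.4797022  -0.35853478  0.02593396]
0.35617440115479676
0.35287928269878643 [ 0.76842334 -0.9942571  -2.28638706]
[ 0.53316157 -0.01890067  0.25986677] [ 1.79889147e+02 -1.65399000e-02 -1.02455748e+01] 6.55
pan_right_middle wrist [(array([318., 188., 227., 217.]), 0.68)]
pan_right_middle side [(array([325., 214.,  79.,  56.]), 0.8)]
weight_200 wrist [(array([323., 328.,  80., 110.]), 0.85), (array([628., 168.,  25.,  22.]), 0.57)]
weight_200 side [(array([402., 424.,  22.,  30.]), 0.83)]
```

View pics/w1s.png

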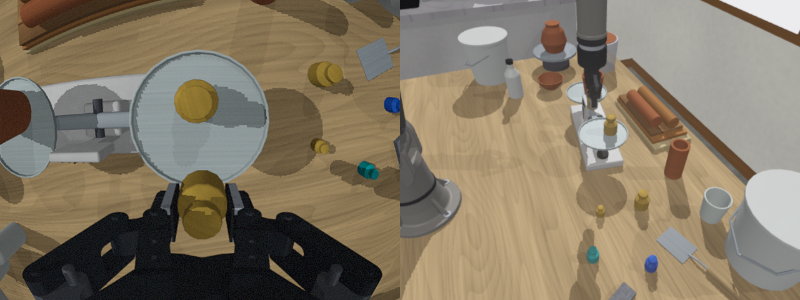

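The weight is held upright (gap about 30 mm) and the 500 g weight stands in the raised right pan. I'll check the pan's middle from the wrist view, then lower the weight.

Run:
```python
from h import *
p,r=robot.current_tool_pos(),robot.current_eef_rot()
c=wz((318,190),p,r,.131); print("pan",c, [wz(q,p,r,.131).round(3) for q in [(208,190),(427,190),(318,83),(318,299)]])
m=(c[:2]+np.array([.5677,-.0219]))/2
xa=np.array([.986,-.17]); t=m-.037*xa; print(m,t)
if np.linalg.norm(c[:2]-[.5677,-.0219])>.012: raise SystemExit("disagree")
robot.line_to([*t,.165],velocity=.12)
F0=np.array(robot.current_contact_force())
hit=robot.line_to([*t,.144],velocity=.02,f_stop=1.5)
print(hit,robot.current_tool_pos(),np.array(robot.current_contact_force())-F0,robot.current_time_s())
s=vision.grab_frame("side");w=vision.grab_frame("wrist")
cv2.imwrite("pics/pl.png",np.hstack([cv2.resize(w,(400,300)),cv2.resize(s[130:280,220:420],(400,300))])[:,:,::-1])
```

```text
pan [ 0.57118643 -0.01891256  0.131     ] [array([0.586, 0.058, 0.131]), array([ 0.559, -0.095,  0.131]), array([ 0.644, -0.032,  0.131]), array([ 0.491, -0.004,  0.131])]
[ 0.56944321 -0.02040628] [ 0.53296121 -0.01411628]
True [ 0.53193815 -0.01417517  0.15017098] [ 1.39033903 -1.68014636  1.18902609] 8.3917
```

View pics/pl.png

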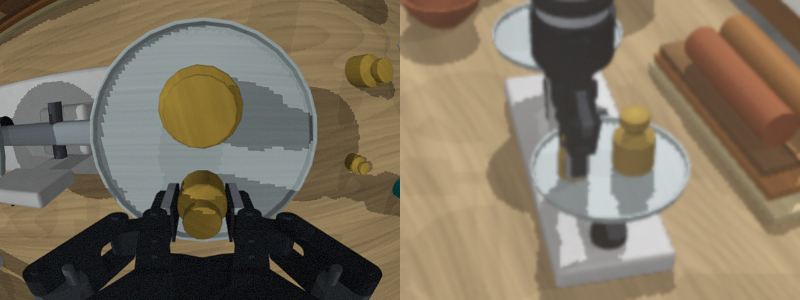

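The weight touches the pan floor at TCP z = 0.150, as expected, and sits inside the free half. I'll ease it down towards the level height, release and retreat.

Run:
```python
from h import *
p=robot.current_tool_pos()
print(robot.line_to([p[0],p[1],.1445],velocity=.02,f_stop=5),robot.current_tool_pos(),robot.current_contact_force())
fingers.gripper_to(0.62); robot.pause(.3)
robot.line_to([p[0],p[1],.26],velocity=.1)
robot.line_to([p[0]-.1,p[1]-.03,.3],velocity=.15)
robot.pause(2)
s=vision.grab_frame("side");a=vision.grab_frame("scene");robot.pause(.5);s2=vision.grab_frame("side")
print(robot.current_time_s(), np.abs(s.astype(int)-s2)[100:280,220:420].max(), robot.current_contact_force())
print([(np.round(d["rect"]),round(d["p"],2)) for d in recognise("weight_200","side")])
cv2.imwrite("pics/fin.png",np.hstack([cv2.resize(a[190:430,230:430],(400,480)),cv2.resize(s2[110:290,250:400],(400,480))])[:,:,::-1])
```

```text
False [ 0.53176812 -0.01431289  0.1442432 ] [0.34430709 0.0181385  0.34948807]
14.425 4 [ 0.19126923 -0.45872465 -0.53403419]
[(array([304., 210.,  15.,  25.]), 0.91), (array([400., 423.,  24.,  35.]), 0.84), (array([309., 408.,  23.,  32.]), 0.58)]
```

View pics/fin.png

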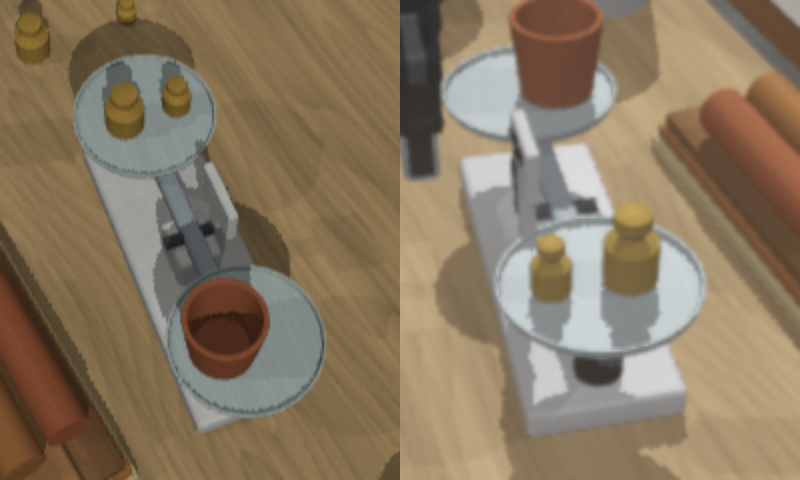

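The right pan moved down about 4 px (213 to 217) in the side picture and the left pan up about 4 px (149 to 145), which fits about 10 mm each and a level beam. The scene is still and both weights stand upright, so I'm handing in.

```bash
python3 -c "
from station import workorder
print(workorder.close_job())"
```

```text
the job is handed in; nothing more can be done
None
```

I picked up the 200 g brass weight (the middle-sized one, between the blue and turquoise look-alikes) and stood it in the free half of the raised right pan. I then backed the gripper clear and handed the job in at about 14.4 s of robot time.

- **Weight:** the last pictures show it standing upright beside the 500 g weight.
- **Beam:** it looks level. In the side view the right pan dropped about 4 px and the left rose about 4 px, where 10 mm of travel is roughly 3 px. I judged this by eye from the crop and did not measure the tilt in radians.
- **At rest:** two side pictures 0.5 s apart were the same apart from camera noise, and the tool was clear of everything.
- **Disagreements:** the pan's middle came out about 5 mm apart between the fixed cameras and the wrist camera, so I used the average. No check failed.

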